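Set the sanding table's fan to speed 5 and start it

TASK

Turn the downdraft sanding table's rotary fan selector to speed 5, the fifth click clockwise from the off mark, by pushing the side of its pointer handle with a fingertip, never gripping it. Then press the small start button all the way down with a fingertip and let it come up again, leaving the selector on 5. Do not press start before the selector is on 5, do not press the large stop button, and leave the birdhouse, sanding block and wooden panel where they are.

Things in the scene. Friction and masses are not known exactly. Their poses are not given: they have to be found in the camera images.
- unit: Downdraft sanding table, fixed: grey box 340 (its x) x 440 (y) x 80 mm high. Origin: centre of its underside; x away from the robot, y left, z up. The 130 mm strip nearest the robot carries, in this frame (mm), the selector axis (-110, 100), start button (-110, -55), stop button (-110, -155). Behind it is a flat grille on which birdhouse and block stand. Its flat top is at 80 mm.
- selector_axis (a point): On the selector's vertical axis, 2 mm above the unit's top; turns with the black pointer handle: x axis along it to its tip, z up. Handle: bar 12 mm thick, from 2 to 30 mm above the unit's top, reaching 48 mm from the axis to the tip and 20 mm the other way; below it a round hub, radius 23, height 12 mm. Push its side; the space between fingertips must not straddle it.
- handle_tip (a point): Middle of the end face of the pointer handle, 48 mm from the axis, 16 mm above the unit's top. Around it, 57 mm from the axis, seven flat marks on the strip: a wide one for off (towards the unit's +y), then narrow ones for speeds 1 to 6, every 30 degrees clockwise seen from above.
- selector (a joint): Selector angle, rad, growing clockwise seen from above: 0 off (handle to the unit's +y), a click each 0.5236, speed 5 = 2.618; end stops just outside 0 and 3.142. Starts on off, 1, 2 or 3. A sprung pawl holds each click: leaving one takes about 0.12 N m (3.5 N at 35 mm from the axis); just past half way it snaps on to the next click by itself and stays.
- start_top (a point): Centre of the top of the start button: a small round grey push button of 13 mm radius, standing in a black round housing on the control strip between selector and stop; z up. It is pressed straight down.
- start (a joint): Start button travel in m: 0 up, 0.006 fully down (about 5 N); springs back when let go.
- stop_top (a point): Centre of the top of the stop button: larger, 22 mm radius, at the right end of the control strip. Not to be pressed.
- stop (a joint): Stop button travel in m: 0 up, 0.006 fully down (8 N).
- birdhouse: Small wooden birdhouse about 110 x 110 x 120 mm, loose on the right of the grille. Origin: centre of its underside.
- sanding_block: Cork sanding block 95 x 55 x 30 mm, loose on the left of the grille. Origin: centre of its underside.
- panel: Wooden birdhouse panel 120 x 100 x 10 mm with a 20 mm wide, 20 mm high batten along one edge, loose on the bench at the robot's right. Origin: centre of its underside.

How it is judged:
By the outcome, as a careful person would: the job done as asked, in the order asked, and still so for the second after the job is handed in, with the robot touching nothing.
It also fails if it takes over 54 s, if anything falls off the work surface, if the arm or the gripper's body presses on something with over 40 N, if the wrist force passes 120 N, or if a joint passes its speed limit or range.

ROBOT

A 6-joint arm with a two-finger parallel gripper is mounted at the origin on the work surface. World frame = base frame: x ahead of the robot, y to its left, z up, the work surface at z = 0. Lengths are in mm, angles in rad, forces in N, time in s.
With the tool pointing down it reaches from about 400 to 825 mm from the base axis. Payload 7 kg.
Tool frame: the origin (TCP) lies between the finger pads, 19 mm behind the fingertips; this is the grasp point; z points along the fingers, y is the line along which they close (so a half turn about z gives the same grasp; the last joint's range is limited). The gripper opens to 88 mm and grips with 3 to 60 N. Pads are 19 mm wide; open, the fingers measure 130 mm over their backs; the gripper's body (78 mm by 193 mm) begins 47 mm behind the grasp point.
Start: joints at [1.398, 0.359, 0.012, 0, -1.224, -0.288], TCP at [300.153, 604.569, 245.361] pointing down, gripper open.
Joint ranges: [-3.07, 3.07], [-1.43, 2.12], [-1.02, 1.25], [-3.03, 1.67], [-3.05, -0], [-3.03, 3.03]. Speed limits (rad/s): [2.39, 2.39, 3.01, 3.14, 3.14, 3.14].

INTERFACE

Orientations are given as a unit quaternion [x, y, z, w].
In Python, from plant import bot gives the robot as it stands. Calls block until the motion is done:
- bot.move_ptp(position, orientation): joint-space move of the TCP to a pose.
- bot.line_to(position, velocity=150, ori=None): straight line of the TCP; ori=None keeps the orientation; velocity is the mean speed in mm/s.
- bot.move_joints(angles): joint-space move.
- bot.move_gripper(opening, force=None): finger opening in mm; force is the grip in N (None keeps the last); returns when the fingers have stopped.
- bot.pause(seconds).
- bot.solve_ik(position, orientation): joint angles nearest the present ones, or None.
- bot.read_state(): the state.
- bot.camera(name): name is "scene" or "top" or "wrist"; returns the picture (400x640x3 uint8, red, green, blue); there is no depth.
- bot.get_calibration(name): a dict with "fx", "fy", "cx", "cy" (pixels), "view" (4x4, takes a point from world to camera coordinates); the wrist camera has in their place "T_tool_cam" (4x4, takes a point from camera to tool coordinates, whose origin is the TCP and whose axes are the flange's). Camera axes: x right, y up, looking along -z (the intrinsics and any distortion apply to the point x, -y, -z); pixel columns grow to the right and rows downward; lengths in mm; the calibration is good to about 2 mm. The wrist camera is an equidistant fisheye: a pixel r from the principal point sees the ray r / f radians off the axis. A picture is of the moment at which its call begins: read the wrist's pose just before it. get_calibration takes no time and is no camera call.
A pose or a line that the arm cannot do raises bot.Unreachable and nothing moves.
- bot.close_job(): hands the job in; it is judged then, once.
The state is a dict: "t": time; "joint_pos": joint angles; "qvel": joint speeds; "tau": joint torques, N m; "tcp_pos": TCP position; "eef_rot": TCP orientation; "contact_force": force on the tool from outside, world axes, zero at the start; "moment": the same for the moment, N m; "width": finger opening in mm; "finger_force": force on a finger pad.
Only numpy, scipy, OpenCV 4.12 (cv2) and the standard library are available. Lean on these libraries where they do the work, as an engineer would, in place of code of your own. Each camera call takes 0.05 s, during which the arm holds its last target. There are 200 camera calls.

## Working session

There is one attempt and no reset: what is moved stays moved. The work goes in short steps, each a Python script; the robot and the scene stay as the last script left them, time stands still between calls to the robot, and variables do not carry over. Pictures are saved under pics/ and viewed, at most 10 in all, crops included, and the job is handed in when it is done.

```bash
mkdir -p pics; python3 - <<'E'
from plant import bot
import cv2,numpy as np
for n in ("top","scene"):
    im=bot.camera(n); cv2.imwrite(f"pics/{n}0.png",im[:,:,::-1])
    print(n,bot.get_calibration(n))
print(bot.get_calibration("wrist")); print(bot.read_state())
E
```

```text
top {'fx': 489.14616074199125, 'fy': 489.14616074199125, 'cx': 315.642524253226, 'cy': 204.08185995660637, 'view': array([[-1.68315788e-02, -9.99782014e-01,  1.23540232e-02,
        -1.52286438e+02],
       [ 9.90599595e-01, -1.49968615e-02,  1.35968882e-01,
        -6.39762005e+02],
       [-1.35753971e-01,  1.45264613e-02,  9.90636079e-01,
        -1.43959602e+03],
       [ 0.00000000e+00,  0.00000000e+00,  0.00000000e+00,
         1.00000000e+00]])}
scene {'fx': 383.69546806110947, 'fy': 383.69546806110947, 'cx': 323.6363549504778, 'cy': 201.68005013347386, 'view': array([[ 2.38066930e-01,  9.71201422e-01, -9.58825282e-03,
         7.63280015e+00],
       [-6.87615236e-01,  1.75508180e-01,  7.04543942e-01,
         3.87276276e+02],
       [ 6.85936895e-01, -1.61135585e-01,  7.09595588e-01,
        -1.58046393e+03],
       [ 0.00000000e+00,  0.00000000e+00,  0.00000000e+00,
         1.00000000e+00]])}
{'fx': 309.70691628693146, 'fy': 309.70691628693146, 'cx': 317.83312559453447, 'cy': 201.15014682547942, 'T_tool_cam': array([[-4.65384566e-04,  9.62946441e-01,  2.69692298e-01,
     
[... 267 characters left out ...]
00e+00]])}
{'t': 0.1, 'joint_pos': array([ 1.39812102e+00,  3.59330958e-01,  1.11783776e-02, -2.84979615e-04,
       -1.22407517e+00, -2.88065496e-01]), 'qvel': array([-0.00025156, -0.00275448,  0.0035585 ,  0.00044765,  0.0008029 ,
        0.00058227]), 'tau': array([-4.85437267e-04, -5.84162521e+01,  2.93749702e+01,  7.01543793e+00,
        1.02054168e-02, -3.67628547e-05]), 'tcp_pos': array([299.98581148, 604.24757943, 244.52257918]), 'eef_rot': array([ 9.73570548e-01, -2.28385329e-01, -9.24827923e-05,  7.22245702e-04]), 'contact_force': array([-0.62811272,  0.32082346, -0.30935733]), 'moment': array([-0.0319894 , -0.02185463,  0.02135164]), 'finger_force': 0.0, 'width': 87.9681733185814}
```

View pics/top0.png

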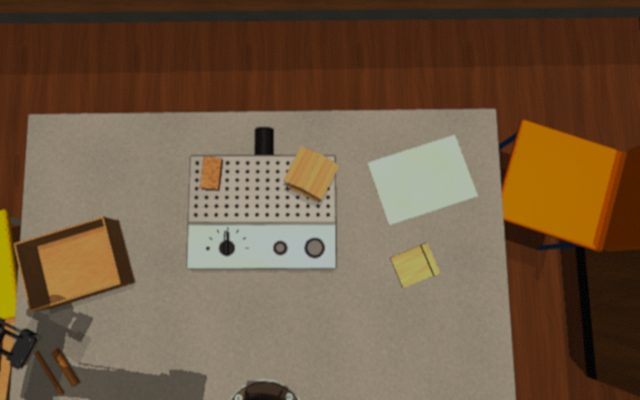

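View pics/scene0.png

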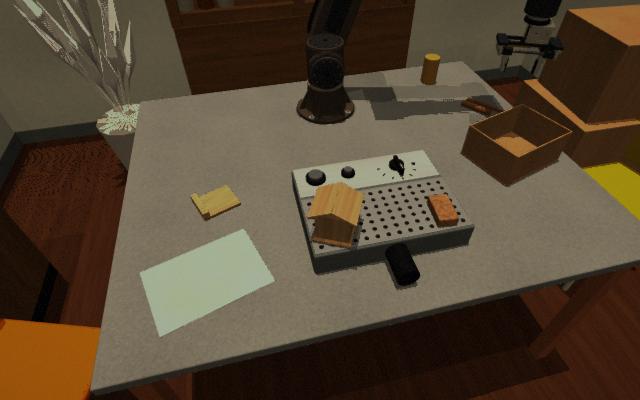

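The top view shows the unit at columns 187–336 and rows 155–269. The selector is near (227,247), start near (280,248) and stop near (315,248). The handle points roughly up, away from the robot. I'll enlarge this area.

```bash
python3 - <<'E'
import cv2
im=cv2.imread("pics/top0.png")
c=im[218:278,180:345]; cv2.imwrite("pics/c1.png",cv2.resize(c,None,fx=4.8,fy=4.8,interpolation=cv2.INTER_CUBIC))
E
```

```text
(no output)
```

View pics/c1.png

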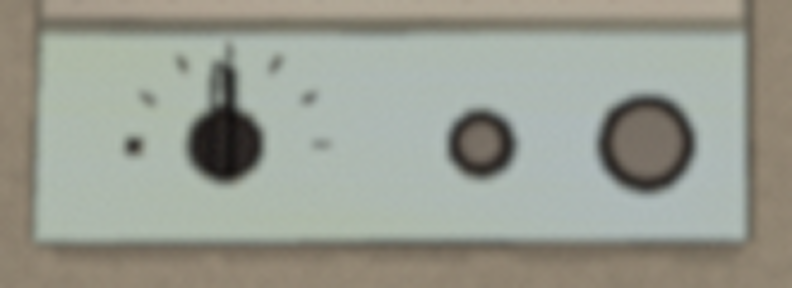

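The handle points straight at mark 3, so it is two clicks from 5. Off is at crop (134,146), mark 6 at (321,145), start at (481,145) and stop at (647,143). Next I'll fit the unit's pose.

```bash
cat > h.py <<'E'
from plant import bot
import numpy as np, cv2
from scipy.optimize import least_squares
from scipy.spatial.transform import Rotation as R
def u2w(p,pts):
    c,s=np.cos(p[2]),np.sin(p[2]); pts=np.atleast_2d(np.array(pts,float))
    return np.c_[p[0]+c*pts[:,0]-s*pts[:,1],p[1]+s*pts[:,0]+c*pts[:,1],pts[:,2]]
def proj(K,w):
    c=w@K["view"][:3,:3].T+K["view"][:3,3]
    return np.c_[K["cx"]+K["fx"]*c[:,0]/-c[:,2],K["cy"]+K["fy"]*c[:,1]/c[:,2]]
def projw(K,st,w):
    t=R.from_quat(st["eef_rot"]).inv().apply(w-st["tcp_pos"])
    T=K["T_tool_cam"]; c=(t-T[:3,3])@T[:3,:3]; x,y,z=c[:,0],-c[:,1],-c[:,2]
    r=np.hypot(x,y); th=np.arctan2(r,z)
    return np.c_[K["cx"]+K["fx"]*th*x/r,K["cy"]+K["fy"]*th*y/r]
def fit(f,uv,pts,p0=(550,0,0)):
    s=least_squares(lambda p:(f(u2w(p,pts))-uv).ravel(),p0,x_scale=(100,100,1),loss="soft_l1"); return s.x,f(u2w(s.x,pts))-uv
def down(yaw): # tool x along world yaw, z down
    return (R.from_euler("z",yaw)*R.from_quat([1,0,0,0])).as_quat()
E
python3 - <<'E'
from h import *
K=bot.get_calibration("top")
c=np.array([[134,146],[321,145],[35,241],[747,241],[149,98],[181,64],[276,65],[309,98]],float)
uv=(c+.5)/4.8-.5+[180,218]
uv=np.r_[uv,[[189,155],[336,155]]]
a=np.radians([30,60,120,150])
pts=[[-110,157,80],[-110,43,80],[-170,220,80],[-170,-220,80]]+[[-110+57*np.sin(t),100+57*np.cos(t),80] for t in a]+[[170,220,80],[170,-220,80]]
p,r=fit(lambda w:proj(K,w),uv,pts); print(p,r.round(1).tolist())
w=u2w(p,[[-110,100,82],[-110,-55,95],[-110,-155,95]]);print(w)
print((proj(K,w)-[180,218]+.5)*4.8-.5)
np.save("p0.npy",p)
# wrist look
st=bot.read_state(); print(R.from_quat(st["eef_rot"]).as_matrix().round(2))
for yaw in (p[2],p[2]+np.pi):
    print(bot.solve_ik([w[0,0]-90,0*w[0,1]+(w[0,1]+w[1,1])/2,260],down(yaw)))
E
```

```text
[ 6.15775317e+02 -2.76904046e+00 -1.55583902e-02] [[-0.1, -0.1], [0.1, 0.0], [-1.9, 0.8], [1.5, 0.6], [-0.3, 0.1], [0.3, 0.0], [0.0, -0.2], [0.1, 0.1], [0.0, -0.9], [-0.1, -0.7]]
[[ 507.34440609   98.93021049   82.        ]
 [ 504.93295289  -56.05102997   95.        ]
 [ 503.37717664 -156.03892703   95.        ]]
[[226.94105844 145.0849865 ]
 [481.10768    143.88467206]
 [647.04753409 143.7707073 ]]
[[ 0.9  -0.44 -0.  ]
 [-0.44 -0.9  -0.  ]
 [ 0.    0.   -1.  ]]
[ 0.52815878 -0.09419106 -0.48941358  0.         -1.17557381  1.02707916]
[ 0.52815878 -0.09419106 -0.48941358  0.         -1.17557381 -2.1145135 ]
```

```bash
python3 - <<'E'
from h import *
p=np.load("p0.npy")
bot.move_ptp([450,20,260],down(p[2]))
bot.move_gripper(0)
st=bot.read_state(); im=bot.camera("wrist"); cv2.imwrite("pics/w1.png",im[:,:,::-1]); np.save("st1.npy",st,allow_pickle=True)
K=bot.get_calibration("wrist")
uv=projw(K,st,u2w(p,[[-110,157,80],[-110,43,80],[-110,100,110],[-62,100,110],[-110,-55,95],[-110,-155,95]])); print(uv.round(1)); print(st["t"],st["tcp_pos"],st["contact_force"],st["width"])
E
```

```text
[[191.1 135.9]
 [295.1 132.1]
 [233.4 135.2]
 [232.4  85.2]
 [393.  134. ]
 [480.4 138.9]]
3.6833 [449.99222219  19.99700184 260.00743302] [ 0.22560543 -0.0154922  -0.55073324] 0.05437698878964686
```

View pics/w1.png

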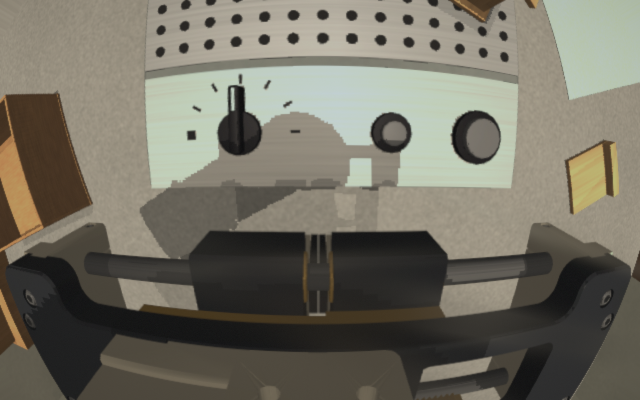

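The wrist view agrees with the fit to about 1 px: off at (192,135), mark 6 at (295,131), start at (394,132) and stop at (479,137). The handle is on mark 3. I'll push clockwise with the closed fingertips against the handle's side.

```bash
cat >> h.py <<'E'
p=np.load("p0.npy"); AX=u2w(p,[[-110,100,0]])[0,:2]
def pose(deg,z,r=35,off=15.5):
    a=np.pi/2-np.radians(deg)+p[2]; d=np.array([np.cos(a),np.sin(a)]); n=np.array([d[1],-d[0]])
    return [*(AX+r*d-off*n),z],down(np.arctan2(n[1],n[0])),n
def push(a,b,step=4,v=20):
    for g in np.arange(a,b+.1,step):
        P,q,n=pose(g,116); bot.line_to(P,v,q); s=bot.read_state()
        print(g,round(s["t"],2),"Fn %.1f"%(s["contact_force"][:2]@n),s["contact_force"].round(1))
E
python3 - <<'E'
from h import *
P,q,n=pose(74,200); print(bot.solve_ik(P,q),bot.solve_ik(*pose(148,116)[:2]))
bot.move_ptp(P,q); bot.line_to(pose(74,116)[0],100)
print(bot.read_state()["contact_force"])
push(78,126)
P,q,_=pose(118,116); bot.line_to(P,40,q); 
cv2.imwrite("pics/t2.png",cv2.resize(np.hstack([bot.camera("top")[218:278,190:270],bot.camera("scene")[135:195,360:440]])[:,:,::-1],None,fx=5,fy=5,interpolation=cv2.INTER_CUBIC))
E
```

```text
[ 0.58069412  0.19090319 -0.32878927  0.         -1.05110387 -0.31699983] [ 0.50212642  0.26751918 -0.44695428  0.         -0.85632286 -1.52997578]
[-0.00941171  0.06938441  0.51823198]
78.0 6.27 Fn 0.9 [-1.  -1.1 -0.3]
82.0 6.55 Fn 0.0 [ 0.2 -0.   0.4]
86.0 6.83 Fn -2.8 [-1.4  2.7  1.4]
90.0 7.12 Fn -5.5 [-2.1  5.5 -0.1]
94.0 7.4 Fn -3.4 [-2.2  3.6  0.5]
98.0 7.68 Fn -0.5 [-0.5  0.5 -0.6]
102.0 7.97 Fn 0.2 [-0.6 -0.1 -0.2]
106.0 8.25 Fn -0.2 [0.2 0.2 0.8]
110.0 8.53 Fn -0.3 [-0.1  0.4 -0.1]
114.0 8.82 Fn -2.8 [-0.5  3.3 -0.4]
118.0 9.1 Fn -5.5 [-0.8  6.8 -1.9]
122.0 9.38 Fn -3.1 [-0.5  4.1 -0.2]
126.0 9.67 Fn -0.2 [ 0.4 -0.1  0.2]
```

View pics/t2.png

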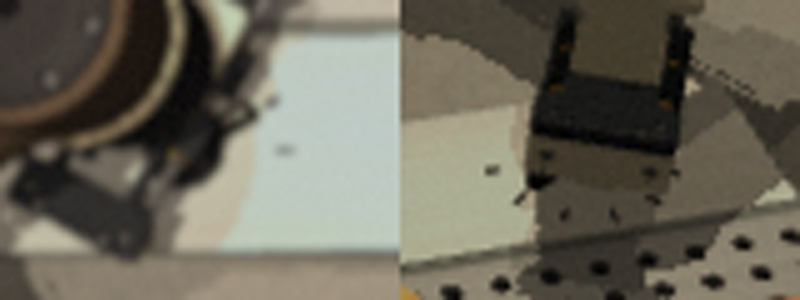

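The contact force built up and let go twice, as expected for two clicks. The handle seems to point at mark 5, near (270,100) in the left crop. I'll lift clear and check.

```bash
python3 - <<'E'
from h import *
bot.line_to(pose(118,190)[0],120)
bot.move_ptp([430,-20,220],down(p[2]))
im=bot.camera("wrist"); st=bot.read_state()
cv2.imwrite("pics/w3.png",cv2.resize(im[40:340,120:520,::-1],None,fx=2,fy=2,interpolation=cv2.INTER_CUBIC))
K=bot.get_calibration("wrist")
f=lambda pts:((projw(K,st,u2w(p,pts))-[120,40]+.5)*2-.5).round(1).tolist()
print(f([[-110+57*np.sin(t),100+57*np.cos(t),80] for t in np.radians([120,150,180])]),f([[-110+48*np.sin(2.618),100+48*np.cos(2.618),110]]))
print("start top at z 80,90,100:",f([[-110,-55,z] for z in (80,90,100)]),st["t"])
E
```

```text
[[194.9, 47.5], [238.4, 88.1], [255.5, 149.0]] [[202.3, 93.3]]
start top at z 80,90,100: [[473.4, 146.7], [476.2, 146.5], [479.3, 146.3]] 12.75
```

View pics/w3.png

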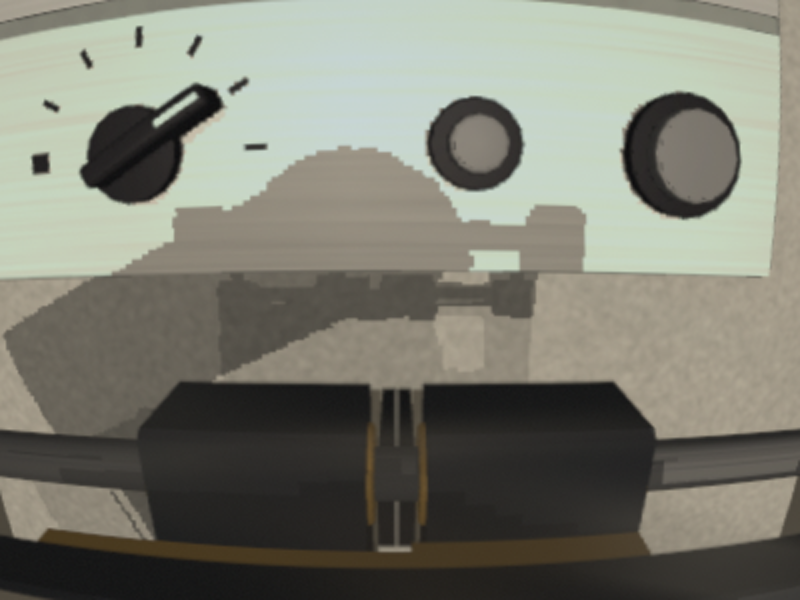

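The handle is on mark 5, with its tip at (210,95) and the mark at (238,86). The start button is at crop (479,143), within about 1 mm of the prediction. I'll press it with the closed fingertips in force-watched steps, with the camera side turned towards the robot for clearance.

```bash
python3 - <<'E'
from h import *
B=u2w(p,[[-109,-55,0]])[0,:2]; q=down(p[2]+np.pi)
bot.move_ptp([*B,180],q); bot.line_to([*B,135],100); bot.pause(.3)
f0=bot.read_state()["contact_force"][2]; log=[]
for z in np.arange(132,100,-1.):
    bot.line_to([*B,z],20); bot.pause(.1)
    s=bot.read_state(); F=s["contact_force"][2]-f0; log.append((z,round(s["tcp_pos"][2],1),round(F,1)))
    if F>11: break
print(log)
cv2.imwrite("pics/s4.png",cv2.resize(bot.camera("scene")[130:220,280:440,::-1],None,fx=5,fy=5,interpolation=cv2.INTER_CUBIC))
print(bot.read_state()["t"])
E
```

```text
[(np.float64(132.0), np.float64(132.0), np.float64(0.4)), (np.float64(131.0), np.float64(131.0), np.float64(0.6)), (np.float64(130.0), np.float64(130.0), np.float64(0.3)), (np.float64(129.0), np.float64(129.0), np.float64(-0.2)), (np.float64(128.0), np.float64(128.0), np.float64(0.1)), (np.float64(127.0), np.float64(127.0), np.float64(-0.6)), (np.float64(126.0), np.float64(126.0), np.float64(-0.3)), (np.float64(125.0), np.float64(125.0), np.float64(0.7)), (np.float64(124.0), np.float64(124.0), np.float64(-1.5)), (np.float64(123.0), np.float64(123.0), np.float64(-1.3)), (np.float64(122.0), np.float64(122.0), np.float64(-0.4)), (np.float64(121.0), np.float64(121.1), np.float64(0.8)), (np.float64(120.0), np.float64(120.1), np.float64(1.4)), (np.float64(119.0), np.float64(119.1), np.float64(3.4)), (np.float64(118.0), np.float64(118.1), np.float64(2.3)), (np.float64(117.0), np.float64(117.1), np.float64(3.1)), (np.float64(116.0), np.float64(116.1), np.float64(3.2)), (np.float64(115.0), np.float64(115.1), np.float64(4.9)), (np.float64(114.0), np.float64(115.0), np.float64(14.9))]
22.9417
```

View pics/s4.png

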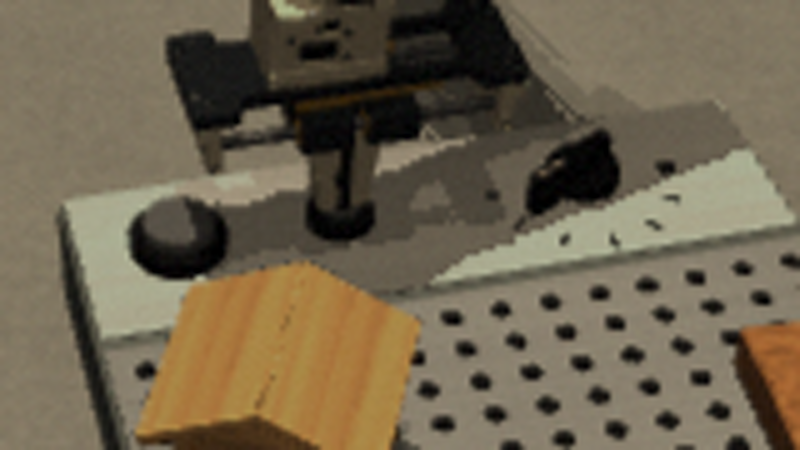

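The force rose gently over about 6 mm to 5 N, then hit a hard stop at TCP z 115.1, which fits a full press. The handle still points at mark 5. I'll release in small steps, averaging the force to confirm the travel, then inspect.

```bash
python3 - <<'E'
from h import *
B=bot.read_state()["tcp_pos"][:2]; L=[]
for z in (114.5,115,115.5,116,117,118,119,120,121,121.5,122,123,125):
    bot.line_to([*B,z],20); bot.pause(.05); S=[]
    for _ in range(15): bot.pause(.02); s=bot.read_state(); S.append((s["tcp_pos"][2],s["contact_force"][2]))
    L.append(np.mean(S,0).round(2).tolist())
print(L)
bot.line_to([*B,190],120)
bot.move_ptp([430,-20,220],down(p[2])); bot.pause(.2)
im=bot.camera("wrist")
cv2.imwrite("pics/w5.png",cv2.resize(im[40:340,120:520,::-1],None,fx=2,fy=2,interpolation=cv2.INTER_CUBIC))
print(bot.read_state()["t"])
E
```

```text
[[115.01, 10.26], [115.09, 6.4], [115.44, 4.53], [115.97, 4.49], [116.97, 3.73], [117.97, 3.36], [118.97, 2.62], [119.96, 2.05], [120.96, 1.46], [121.35, -0.17], [122.01, -0.0], [123.0, -0.01], [125.01, -0.06]]
33.575
```

View pics/w5.png

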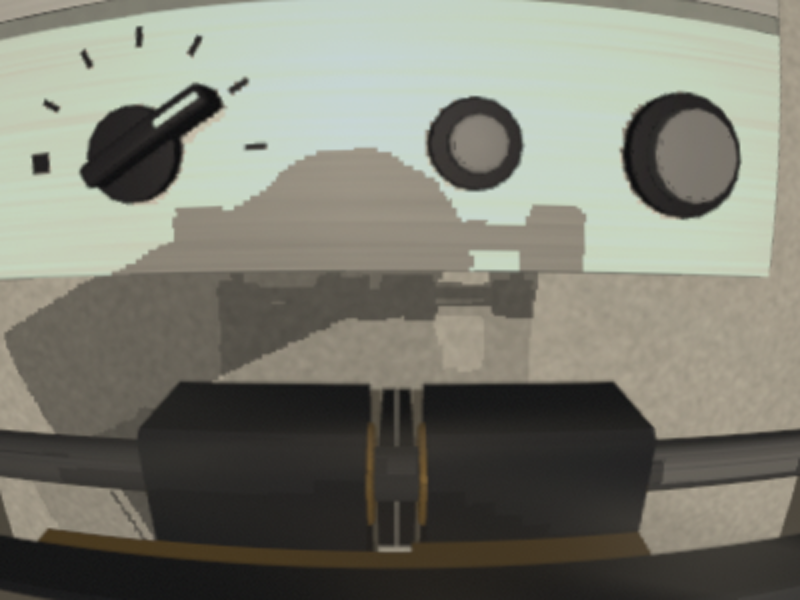

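The button's free height was about TCP z 121.1 and its hard stop was at 115.05, so it went down the full 6 mm at about 5 N. It is up again, the handle is still on mark 5, and stop is untouched.

```bash
python3 -c "
from plant import bot
print(bot.close_job())"
```

```text
the job is handed in; nothing more can be done
None
```

The selector is on speed 5. The start button was then pressed its full 6 mm and came back up, with stop and the loose items untouched, and I handed the job in at about 34 s.

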